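# Make the label applicator ready for threading

## Task

The label applicator on the returns counter has been cleared of a jam: put its loose idler block back upright in the rectangular pocket in the deck, press it fully home so that its foot is flush with the deck, and let go of it. Then push the sprung tensioner arm back past the click of its ratchet and finish while still holding it there, clearly beyond the click, so that your push and not the pawl carries its spring while a colleague threads the labels. Leave the returned goods on the counter where they are.

Things in the scene. Friction and masses are not known exactly. Their poses are not given: they have to be found in the camera images.
- idler: loose idler block, 0.15 to 0.29 kg, standing upright on the counter left of the applicator: aluminium foot 46 x 34 x 16 mm (long side along x; lowest 3 mm are 1.5 mm narrower all round) with an upright grey roller, 24 mm across, fixed on it from 19 to 65 mm up, steel flanges 26 mm across, flat top at 68 mm. Origin: centre of the underside, z up. Fits the pocket either way round (half a turn).
- pocket (a point): centre of the floor of the rectangular pocket at the front left of the deck; x along its long side, z up. It is 49 x 37 mm, 16 mm deep, so the block has 1.5 mm play all round. A sprung pad with a sloping top in each short end stops the block 4 to 8 mm proud until it is pressed down, level, with some 10 N. Fully home, its underside is at this point and the top of its foot flush with the deck.
- applicator: flat-deck label applicator, fixed, 380 (x) x 300 (y) mm, deck 60 mm above the counter. Origin: centre of its underside. On it, in mm from the origin: label roll 148 across at (112, 62), top 127 above the counter; liner hub 48 across at (122, -88), 125 high; nip rollers at (-107, -122) and peel blade at (-175, -95), under 135 high.
- tensioner (a joint): swing of the tensioner arm, rad: 0 at rest, growing as it is pushed back (clockwise from above, its roller moving away from the robot); hard stop at 0.85. Its spring returns it; at the roller it takes 4 N to start, 7.5 N at the click, 9 N at the stop. The click comes between 0.56 and 0.60 rad (about 70 mm of roller travel); let go after that, it drops back on the pawl at about 0.54.
- roller_mid (a point): middle of the upright grey roller at the free end of the tensioner arm, 106 mm above the counter; 24 mm across, 25 mm above and below this point, turning freely, a 10 mm pin ending 2 mm above it. It stands 120 mm from the pivot on a flat bar 18 mm wide, top of bar 78 mm above the counter. The point's x axis points outward along the arm.
- pivot (a point): the tensioner arm's upright pivot axis at deck height (60 mm above the counter), axes parallel to the applicator's; at rest the arm points from here forward and left, 125 deg anticlockwise from the applicator's x axis
- pawl (a joint): lift of the pawl, the small hooked dark steel lever on its own post behind the arm's pivot, rad: 0 when down, about 0.12 while the arm's tooth passes, 0 again once the tooth has passed (the click). Its own spring drops it; it need not be touched.
- mug: bystander: a white ceramic mug, 82 mm in diameter, 95 mm high, with a handle; origin at the centre of its underside
- scanner: bystander: a red plastic handheld scanner lying on its side, about 120 x 165 mm, 44 mm high; origin on the counter under its middle
- bell1: bystander: a chrome bicycle bell, dome 56 mm in diameter, 44 mm high; origin at the centre of its underside
- bell2: bystander: a second, identical bicycle bell; origin at the centre of its underside
Mind the look-alikes: they are no part of the job. What is shaped like the idler but blue, green or red is not meant.

How it is judged:
On the way, in this order (a step that is already met when the one before it is completed fails the run):
1. the idler block is fully home in the pocket, upright, and let go (z of idler in the frame of pocket below 0.002 m and horizontal distance between idler and pocket below 0.004 m and angle between idler's own z axis and vertical below 0.05 rad and contact force between the fingers and idler below 0.1 N), for 0.2 s.
2. the tensioner arm has been pushed back past its click: the pawl has dropped behind the tooth (value of joint tensioner above 0.56 rad and value of joint pawl below 0.03 rad), for 0.2 s.
At the end, for the whole second after the job is handed in: The robot still holds the tensioner arm motionless with at least 2 N, beyond 0.58 rad, pawl down behind the tooth (under 0.03 rad) but not loaded (under 0.5 N); the idler block is upright in the pocket (0.05 rad, 4 mm), its underside within 2 mm of the pocket floor (value of joint tensioner above 0.58 rad and value of joint pawl below 0.03 rad and velocity of joint tensioner between -0.1 and 0.1 rad/s and contact force between pawl and tensioner below 0.5 N and contact force between any of the fingers, the arm and tensioner above 2 N and z of idler in the frame of pocket below 0.002 m and horizontal distance between idler and pocket below 0.004 m and angle between idler's own z axis and vertical below 0.05 rad); the arm keeps its last pose, push and grip.
It fails at once if a returned article was shifted by more than 30 mm (distance of any of mug, scanner, bell1, bell2 from where it was at the start of the episode above 0.03 m).
It also fails if it takes over 48 s, if anything falls off the work surface, if the arm or the gripper's body presses on something with over 40 N, if the wrist force passes 120 N, or if a joint passes its speed limit or range.

## Robot

A 7-joint arm with a two-finger parallel gripper is mounted at the origin on the work surface. World frame = base frame: x ahead of the robot, y to its left, z up, the work surface at z = 0. Lengths are in m, angles in rad, forces in N, time in s.
With the tool pointing down it reaches from about 0.375 to 0.925 m from the base axis. Payload 3.1 kg.
Tool frame: the origin (TCP) lies between the finger pads; the fingertips stand 19 mm ahead of it and the grasp point (between the pads) is the TCP; z points along the fingers, y is the direction in which the jaws open and shut (so a half turn about z gives the same grasp; the last joint's range is limited). The gripper opens to 85 mm and grips with 20 to 120 N. Pads are 22 mm wide; open, the fingers measure 114 mm over their backs; the gripper's body (76 mm by 85 mm) begins 54 mm behind the grasp point. The pads swing forward as they close: fully open they stand 13 mm farther back than shut.
Start: joints at [1.129, 0.383, 0.044, 1.598, -0.018, 1.161, -0.05], TCP at [0.219, -0.612, 0.25] pointing down, gripper open.
Joint ranges: [-2.61, 2.61], [-0.41, 2.15], [-1.48, 1.57], [0, 2.5], [-1.57, 4.71], [0.05, 1.97], [-2.85, 2.85]. Speed limits (rad/s): [2.79, 2.79, 3.14, 3.14, 3.14, 3.14, 3.14].

## Interface

Orientations are given as a unit quaternion [x, y, z, w].
In Python, from bench import move_ptp, movel, move_j, move_gripper, pause, inverse_kinematics, read_camera, camera_params, MotionError, sign_off, look_for, tip_of, read_time_s, read_qpos, read_joint_vel, read_effort, read_eef_pos, read_tcp_rot, read_ft_force, read_ft_torque, read_finger_gap gives the robot as it stands. Calls block until the motion is done:
- move_ptp(position, orientation): joint-space move of the TCP to a pose.
- movel(position, orientation=None, speed=0.15): straight line of the TCP; orientation=None keeps the orientation; speed is the mean speed in m/s.
- move_j(angles): joint-space move.
- move_gripper(opening, effort=None): finger opening in m; effort is the grip in N (None keeps the last); returns when the fingers have stopped.
- pause(seconds).
- inverse_kinematics(position, orientation): joint angles nearest the present ones, or None.
- read_camera(name): name is "scene" or "top"; returns the picture (480x640x3 uint8, red, green, blue); there is no depth.
- camera_params(name): a dict with "K" (3x3 intrinsics, pixels), "dist_coeffs" ([k1, k2, p1, p2, k3] as OpenCV has them; the pictures are not rectified), "camera_from_world" (4x4, takes a point from world to camera coordinates). Camera axes: x right, y down, z forward; pixel columns grow to the right and rows downward; lengths in m; the calibration is good to about 2 mm. A picture is of the moment at which its call begins. camera_params takes no time and is no camera call.
A pose or a line that the arm cannot do raises MotionError and nothing moves.
- sign_off(): hands the job in, once; it reports no verdict.
Trained networks look in the newest picture that a camera, given by its name, has taken for a name from the list of things; names that differ only in an ending like _2 or _b are one class to them, and where a whole thing is asked for, a point or a joint stands for the part that bears it (a point fixed in the world has none). Each returns a list of dicts, best first, with "confidence" (0 to 1); they miss things now and then, are a little off and sometimes report something else, mostly with a low value. They report only what shows in the picture. A call takes as long as a camera call. They do not tell look-alikes from the thing itself.
- look_for(camera, name): "at" ([column, row] in pixels, amid what is visible of it).
- tip_of(camera, name): "at" ([column, row] in pixels: a listed point, or the origin of a listed thing).
Readings, each from a call of its own:
- read_time_s(): time.
- read_qpos(): joint angles.
- read_joint_vel(): joint speeds.
- read_effort(): joint torques, N m.
- read_eef_pos(): TCP position.
- read_tcp_rot(): TCP orientation.
- read_ft_force(): force on the tool from outside, world axes, zero at the start.
- read_ft_torque(): the same for the moment, N m.
- read_finger_gap(): finger opening in m.
Only numpy, scipy, OpenCV 4.12 (cv2) and the standard library are available. Lean on these libraries where they do the work, as an engineer would, in place of code of your own. Each camera call takes 0.05 s, during which the arm holds its last target.

## Working session

There is one attempt and no reset: what is moved stays moved. The work goes in short steps, each a Python script; the robot and the scene stay as the last script left them, time stands still between calls to the robot, and variables do not carry over. Pictures are saved under pics/ and viewed, and the job is handed in when it is done.

```bash
ls; mkdir -p pics; python3 - <<'E'
from bench import *
import cv2, numpy as np
np.set_printoptions(precision=4,suppress=True)
for c in ["scene","top"]:
    im=read_camera(c); cv2.imwrite(f"pics/{c}0.png",im[:,:,::-1])
    p=camera_params(c); print(c,np.array(p["K"]),p["dist_coeffs"],np.array(p["camera_from_world"]))
    for n in ["idler","pocket","applicator","roller_mid","pivot"]:
        print(n,[(np.round(d["at"]),round(d["confidence"],2)) for d in tip_of(c,n)][:6])
    for n in ["idler","tensioner","mug","scanner","bell1"]:
        print("look",n,[(np.round(d["at"]),round(d["confidence"],2)) for d in look_for(c,n)][:6])
print(read_time_s(),read_tcp_rot(),read_eef_pos(),read_finger_gap())
E
```

```text
pics
scene [[498.8705   0.     324.3678]
 [  0.     498.8705 237.1961]
 [  0.       0.       1.    ]] [0.0209 0.     0.     0.     0.    ] [[-0.8883  0.4586 -0.0248  0.5004]
 [ 0.2826  0.503  -0.8168 -0.092 ]
 [-0.3621 -0.7325 -0.5764  1.5808]
 [ 0.      0.      0.      1.    ]]
idler [(array([405., 304.]), 0.9), (array([377., 329.]), 0.76), (array([368., 302.]), 0.72), (array([402., 364.]), 0.68)]
pocket [(array([331., 226.]), 0.91)]
applicator [(array([286., 245.]), 0.79)]
roller_mid [(array([314., 201.]), 0.58)]
pivot [(array([276., 205.]), 0.93)]
look idler [(array([378., 322.]), 0.95), (array([370., 294.]), 0.9), (array([403., 292.]), 0.73), (array([400., 357.]), 0.56)]
look tensioner [(array([288., 204.]), 0.69), (array([311., 326.]), 0.6)]
look mug []
look scanner [(array([457., 378.]), 0.76)]
look bell1 [(array([278., 186.]), 0.73)]
top [[532.4419   0.     312.499 ]
 [  0.     532.4419 250.8801]
 [  0.       0.       1.    ]] [-0.0089  0.      0.      0.      0.    ] [[ 0.0903 -0.9959  0.0066 -0.0359]
 [-0.9731 -0.0896 -0.2121  0.5725]
 [ 0.2118  0.0127 -0.9772  1.2189]
 [ 0.      0.      0.      1.    ]]
idler [(array([208., 252.]), 0.69), (array([216., 291.]), 0.64), (array([240., 265.]), 0.57), (array([165., 242.]), 0.56)]
pocket [(array([343., 291.]), 0.84)]
applicator [(array([380., 245.]), 0.75)]
roller_mid [(array([384., 274.]), 0.94)]
pivot [(array([418., 249.]), 0.8), (array([384., 274.]), 0.52)]
look idler [(array([216., 291.]), 0.76), (array([240., 262.]), 0.75), (array([164., 241.]), 0.64), (array([205., 248.]), 0.54)]
look tensioner [(array([416., 253.]), 0.97)]
look mug [(array([226., 184.]), 0.85)]
look scanner [(array([119., 271.]), 0.74)]
look bell1 [(array([489., 292.]), 0.95), (array([417., 254.]), 0.55)]
1.1 [ 0.9853  0.1711  0.     -0.    ] [ 0.2191 -0.612   0.2503] 0.08540289900723505
```

View pics/scene0.png

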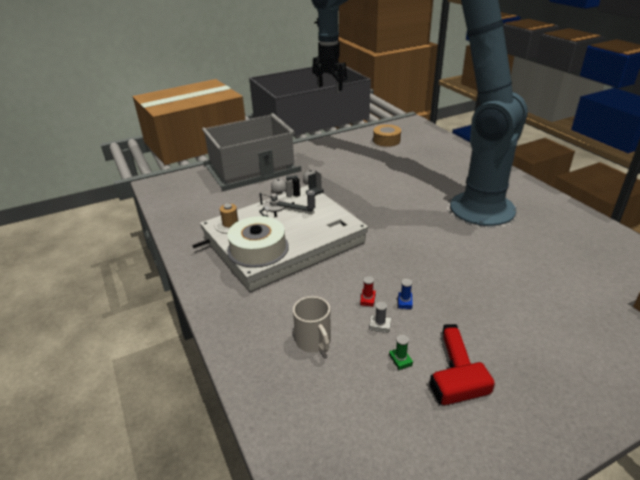

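View pics/top0.png

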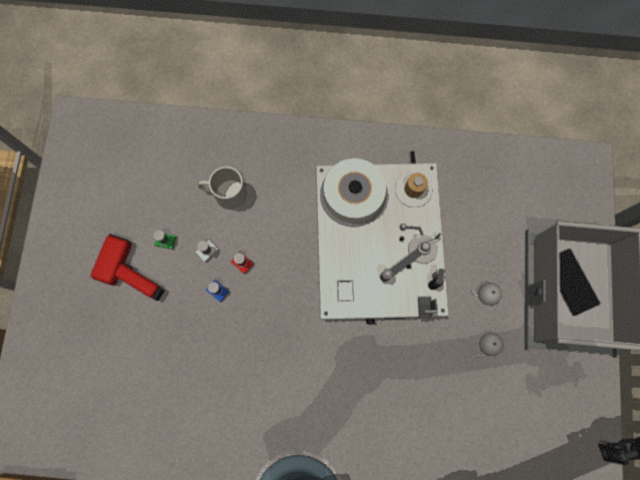

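```bash
python3 - <<'E'
import cv2
a=cv2.imread("pics/top0.png")[215:315,140:260]; b=cv2.imread("pics/scene0.png")[260:380,340:440]
cv2.imwrite("pics/ct.png",cv2.resize(a,None,fx=6,fy=6,interpolation=2)); cv2.imwrite("pics/cs.png",cv2.resize(b,None,fx=5,fy=5,interpolation=2))
a=cv2.imread("pics/top0.png")[190:340,290:480]
cv2.imwrite("pics/ca.png",cv2.resize(a,None,fx=4,fy=4,interpolation=2))
E
```

```text
(no output)
```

View pics/ct.png

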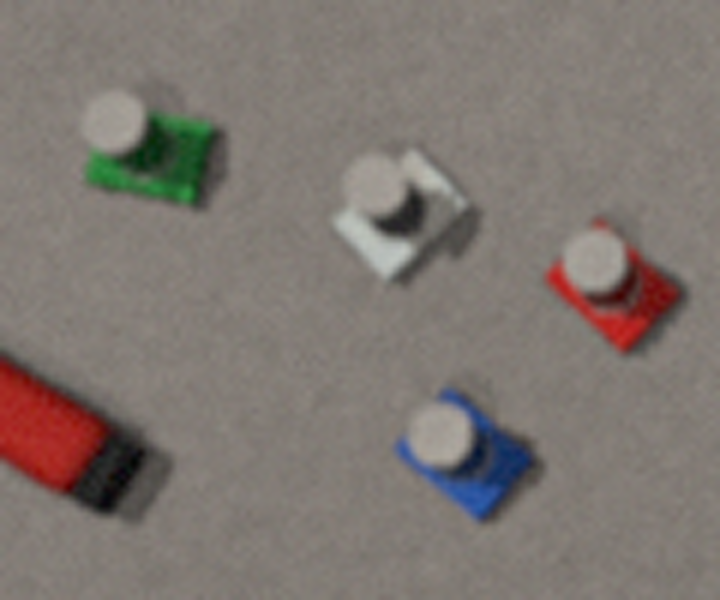

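View pics/cs.png

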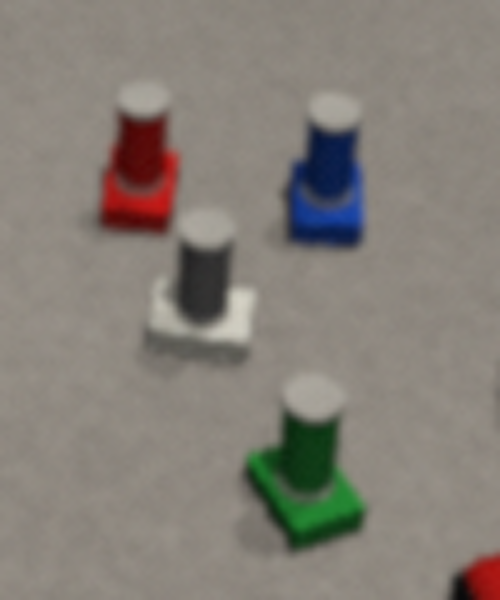

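View pics/ca.png

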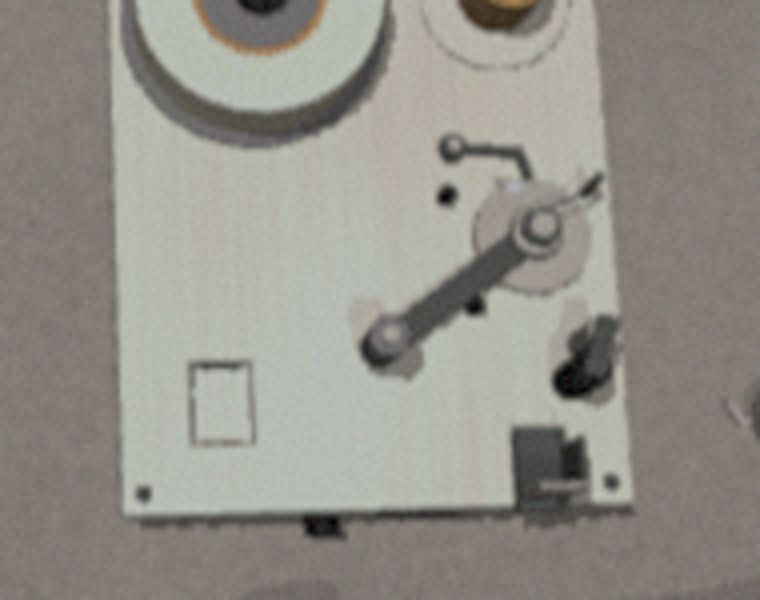

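Candidates in the top picture: green (164,241), blue (216,291), red (240,262), grey and aluminium (206,250). In the scene picture the last one is at (380,320). By the description I choose the grey/aluminium one, and both crops confirm a dark grey roller on a pale foot. The empty pocket shows at about (345,291) in the top view, the tensioner roller at (386,274) and the pivot at (424,245). Now I'll measure them.

```bash
cat > h.py <<'E'
import numpy as np, cv2
from bench import *
np.set_printoptions(precision=4,suppress=True)
P={c:camera_params(c) for c in ("scene","top")}
for c in P:
    for k in P[c]: P[c][k]=np.array(P[c][k],float)
def proj(c,X):
    p=P[c];T=p["camera_from_world"]; 
    return cv2.projectPoints(np.atleast_2d(X).astype(float),cv2.Rodrigues(T[:3,:3])[0],T[:3,3],p["K"],p["dist_coeffs"])[0][:,0]
def onz(c,px,z):
    p=P[c];T=p["camera_from_world"]
    u=cv2.undistortPoints(np.array(px,float).reshape(-1,1,2),p["K"],p["dist_coeffs"])[:,0]
    R=T[:3,:3]; C=-R.T@T[:3,3]
    d=np.c_[u,np.ones(len(u))]@R
    return C+d*((z-C[2])/d[:,2])[:,None]
def rect(cx,cy,yaw,a,b,z):
    q=np.array([[a,b],[-a,b],[-a,-b],[a,-b]])/2
    c,s=np.cos(yaw),np.sin(yaw)
    return np.c_[q@np.array([[c,s],[-s,c]])+[cx,cy],np.full(4,z)]
def circ(cx,cy,r,z,n=40):
    t=np.linspace(0,2*np.pi,n); return np.c_[cx+r*np.cos(t),cy+r*np.sin(t),np.full(n,z)]
def crop(im,x0,y0,x1,y1,f,polys,c,fn):
    a=cv2.resize(im[y0:y1,x0:x1],None,fx=f,fy=f,interpolation=cv2.INTER_CUBIC)
    for X,col in polys:
        q=(proj(c,X)-[x0,y0]+.5)*f-.5
        cv2.polylines(a,[np.round(q*8).astype(np.int32)],True,col,1,cv2.LINE_AA,3)
    cv2.imwrite(fn,a)
E
python3 - <<'E'
from h import *
T=lambda pts,f,o:(np.array(pts,float)+.5)/f-.5+o
# idler, top crop: foot top corners (z .016), flange top centre
c=T([[412,150],[467,203],[390,282],[334,222]],6,[140,215]); W=onz("top",c,.016); print(W,W.mean(0))
print("sides",np.linalg.norm(W-np.roll(W,-1,0),axis=1))
print("flange",onz("top",T([[377,184]],6,[140,215]),.068), onz("scene",T([[207,229]],5,[340,260]),.068))
print("scene foot centre", onz("scene",T([[155,283],[255,290],[248,345],[147,330]],5,[340,260]),.016))
# pocket
c=T([[190,362],[252,361],[255,444],[192,444]],4,[290,190]); W=onz("top",c,.06); print("pocket",W,W.mean(0),np.linalg.norm(W-np.roll(W,-1,0),axis=1))
print("net pocket",onz("scene",[[331,226]],.044),onz("top",[[343,291]],.044))
print("pivot",onz("scene",[[276,205]],.06),onz("top",[[418,249]],.06))
print("roller",onz("scene",[[314,201]],.106),onz("top",[[384,274]],.106))
print("roller top pin", onz("top",T([[391,333]],4,[290,190]),.133))
print("deck corners",onz("top",T([[124,516],[632,505]],4,[290,190]),.06),"right edge/left edge",onz("top",[[318,166],[436,165]],.06))
E
```

```text
[[0.5882 0.2792 0.016 ]
 [0.5678 0.2535 0.016 ]
 [0.5317 0.2809 0.016 ]
 [0.5548 0.3074 0.016 ]] [0.5606 0.2802 0.016 ]
sides [0.0328 0.0453 0.0351 0.0437]
flange [[0.5616 0.2801 0.068 ]] [[0.5636 0.2836 0.068 ]]
scene foot centre [[0.573  0.2569 0.016 ]
 [0.5344 0.2833 0.016 ]
 [0.5569 0.3115 0.016 ]
 [0.5923 0.2813 0.016 ]]
pocket [[ 0.5082 -0.0484  0.06  ]
 [ 0.5122 -0.0852  0.06  ]
 [ 0.4629 -0.0906  0.06  ]
 [ 0.4595 -0.0536  0.06  ]] [ 0.4857 -0.0694  0.06  ] [0.0369 0.0496 0.0372 0.0489]
net pocket [[ 0.4951 -0.0881  0.044 ]] [[ 0.4858 -0.0652  0.044 ]]
pivot [[ 0.5979 -0.2496  0.06  ]] [[ 0.6017 -0.2368  0.06  ]]
roller [[ 0.5196 -0.1442  0.106 ]] [[ 0.5247 -0.1529  0.106 ]]
roller top pin [[ 0.523  -0.1569  0.133 ]]
deck corners [[ 0.4137 -0.0173  0.06  ]
 [ 0.4472 -0.3141  0.06  ]] right edge/left edge [[ 0.7908  0.0223  0.06  ]
 [ 0.821  -0.2714  0.06  ]]
```

```bash
python3 - <<'E'
from h import *
G=(0,200,0);M=(255,0,255);Y=(0,0,255)
y=np.radians(-38.5);i=(.5612,.2805);p=(.4857,-.0694);yp=.109
pv=np.array([.602,-.2467])
for c,b1,b2 in (("top",(175,225,235,285),(330,230,450,320)),("scene",(350,285,410,345),(250,170,380,260))):
    im=cv2.imread(f"pics/{c}0.png")
    crop(im,*b1,6,[(rect(*i,y,.046,.034,.016),M),(circ(*i,.013,.068),G)],c,f"pics/o1{c}.png")
    a=np.radians(131.3);r=pv+.12*np.array([np.cos(a),np.sin(a)])
    crop(im,*b2,6,[(rect(*p,yp,.049,.037,.06),M),(circ(*r,.012,.131),G),(circ(*r,.005,.133),Y),(circ(*pv,.009,.078),Y)],c,f"pics/o2{c}.png")
a=[cv2.imread(f"pics/o1{c}.png") for c in ("top","scene")]
cv2.imwrite("pics/o1.png",np.hstack(a))
E
```

```text
(no output)
```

View pics/o1.png

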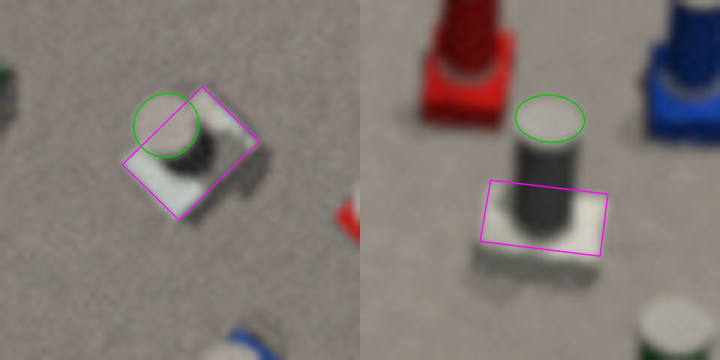

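View pics/o2top.png

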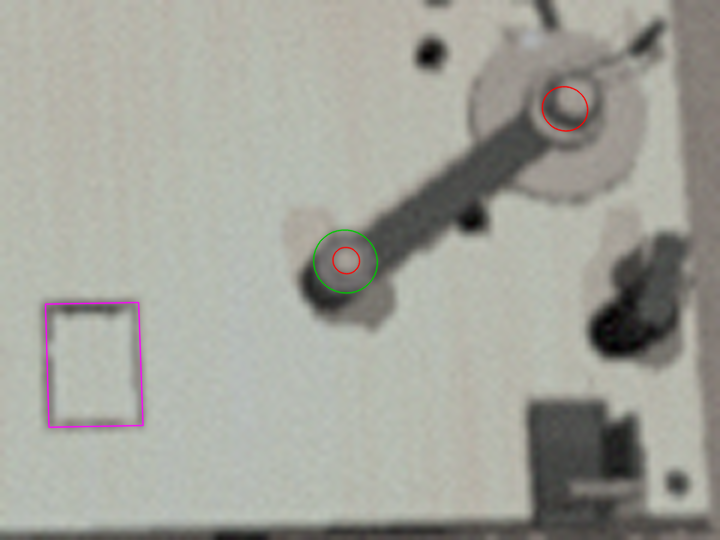

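View pics/o2scene.png

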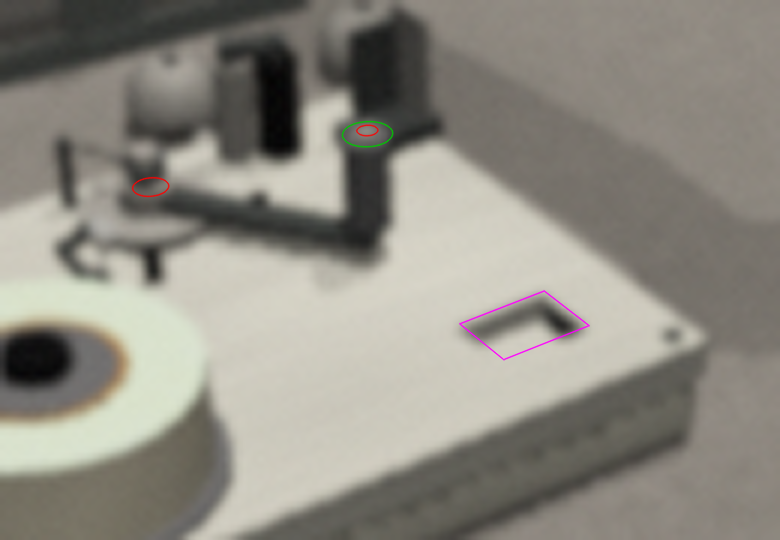

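```bash
cat >> h.py <<'E'
def q(a): return [float(np.cos(a/2)),float(np.sin(a/2)),0.,0.]
E
python3 - <<'E'
from h import *
a=np.radians(-38.5)
print(inverse_kinematics([.5612,.2805,.2],q(a)))
move_gripper(.05,40)
move_ptp([.5612,.2805,.2],q(a)); print(read_time_s(),read_eef_pos(),read_qpos())
movel([.5612,.2805,.043],speed=.12)
print(read_ft_force(),read_eef_pos(),read_time_s())
cv2.imwrite("pics/g1.png",read_camera("top")[:,:,::-1]);cv2.imwrite("pics/g1s.png",read_camera("scene")[:,:,::-1])
a=cv2.imread("pics/g1.png")[195:295,160:280];b=cv2.imread("pics/g1s.png")[250:350,330:430]
cv2.imwrite("pics/g1c.png",cv2.resize(np.hstack([a,b]),None,fx=3.5,fy=3.5,interpolation=2))
E
```

```text
[-1.2259  0.5418  0.9282  1.7341 -0.4789  1.1105 -2.3893]
4.8833 [0.5617 0.2792 0.2002] [-1.2246  0.5416  0.9291  1.7344 -0.4787  1.1104 -2.3892]
[-0.2899 -0.7125  0.2081] [0.562  0.2808 0.044 ] 6.3417
```

View pics/g1c.png

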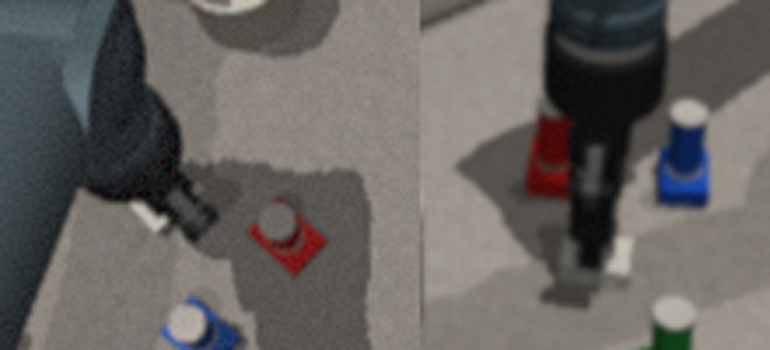

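The gripper straddles the pale foot (top picture near 205,255), with red and blue clear of it. Closing now.

```bash
python3 - <<'E'
from h import *
move_gripper(.0,60); print(read_finger_gap(),read_eef_pos(),read_ft_force())
movel([.5612,.2805,.22],speed=.2)
print(read_finger_gap(),read_ft_force())
q1=inverse_kinematics([.4857,-.0694,.25],q(.109)); q2=inverse_kinematics([.4857,-.0694,.25],q(.109+np.pi)); print(q1,q2)
move_ptp([.4857,-.0694,.22],q(.109))
print(read_eef_pos(),read_tcp_rot(),read_qpos(),read_time_s())
movel([.4857,-.0694,.13],speed=.15)
print(read_eef_pos(),read_tcp_rot(),read_finger_gap(),read_time_s())
for c in ("top","scene"): cv2.imwrite(f"pics/p1{c}.png",read_camera(c)[:,:,::-1])
a=cv2.imread("pics/p1top.png")[220:340,280:400];b=cv2.imread("pics/p1scene.png")[150:270,270:390]
cv2.imwrite("pics/p1c.png",cv2.resize(np.hstack([a,b]),None,fx=3.3,fy=3.3,interpolation=2))
E
```

```text
0.022396345683044282 [0.5617 0.281  0.0437] [-0.1213  0.6002  3.0152]
0.022778253083542997 [-0.265  -0.5733 -3.5916]
[-0.9761  0.1105  1.1116  2.0094 -0.112   1.0857 -1.2763] [ 1.1664  0.2725 -1.2306  1.9301  0.2838  1.1344  1.5048]
[ 0.4862 -0.0683  0.2199] [ 0.9985  0.055   0.0001 -0.    ] [-0.9111  0.1723  1.0638  2.0394 -0.1764  1.0246 -1.2221] 9.175
[ 0.4867 -0.0693  0.1306] [0.9985 0.0548 0.0006 0.0004] 0.022529386547035613 9.925
```

View pics/p1c.png

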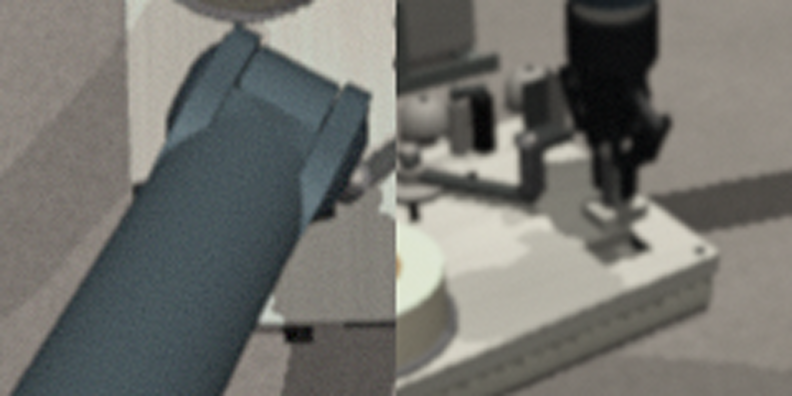

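```bash
python3 - <<'E'
from h import *
G=(0,200,0);M=(255,0,255)
im=cv2.imread("pics/p1scene.png"); b=(315,190,375,240)
crop(im,*b,10,[],"scene","pics/p2a.png")
crop(cv2.imread("pics/scene0.png"),300,200,360,250,10,[],"scene","pics/p2c.png")
crop(im,*b,10,[(rect(.4867,-.0693,.109,.046,.034,.103),M),(rect(.4867,-.0693,.109,.046,.034,.09),M),(rect(.4857,-.0694,.109,.049,.037,.06),G)],"scene","pics/p2b.png")
E
```

```text
(no output)
```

View pics/p2a.png

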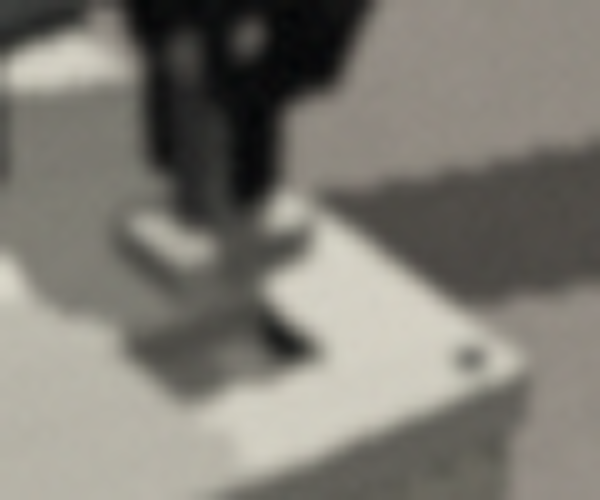

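View pics/p2b.png

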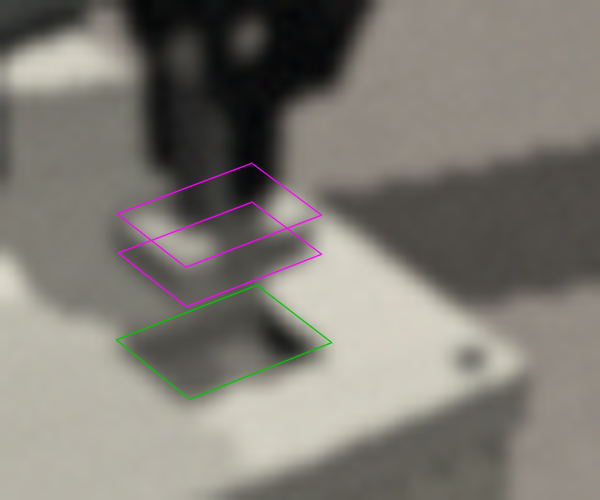

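View pics/p2c.png

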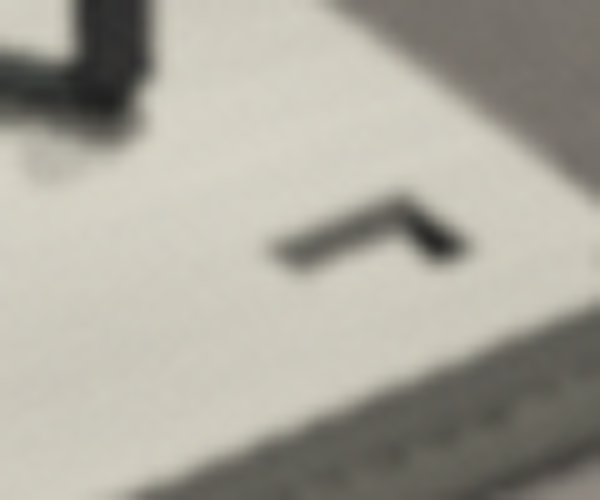

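The foot and the pocket are shifted alike against their predictions in the scene view (foot front corner at (192,267) in the 10x crop, pocket front corner at (192,398)), so they are aligned to about 1 mm. Lowering with force checks.

```bash
python3 - <<'E'
from h import *
x,y=.4852,-.069
f0=None
movel([x,y,.107],q(.109),speed=.1); pause(.1)
f0=read_ft_force(); print(f0,read_eef_pos())
for z in (.102,.099,.096,.093):
    movel([x,y,z],q(.109),speed=.04); pause(.1)
    f=read_ft_force()-f0; print(z,read_eef_pos(),f,read_time_s())
    if abs(f[2])>8: break
E
```

```text
[ 0.6054 -0.0609 -3.1055] [ 0.4858 -0.0692  0.1076]
0.102 [ 0.4852 -0.069   0.102 ] [-1.5692  0.614  -0.5885] 10.8833
0.099 [ 0.4859 -0.0686  0.0992] [0.094  2.1055 1.1222] 11.2333
0.096 [ 0.4861 -0.0686  0.0961] [ 2.9882  1.9396 -1.5916] 11.5833
0.093 [ 0.4863 -0.0686  0.0933] [3.7092 3.3018 1.4162] 11.9333
```

The foot has entered the pocket, with its underside about 10 mm below the deck. Pressing on.

```bash
python3 - <<'E'
from h import *
x,y=.4857,-.0685
f0=np.array([.6,-.06,-3.1])
for z in (.092,.09,.088,.0865,.085,.083,.081):
    movel([x,y,z],q(.109),speed=.04); pause(.1)
    f=read_ft_force()-f0; p=read_eef_pos(); print(z,p,f,read_finger_gap(),read_time_s())
    if abs(f[2])>28: break
for c in ("top","scene"): cv2.imwrite(f"pics/p3{c}.png",read_camera(c)[:,:,::-1])
crop(cv2.imread("pics/p3scene.png"),315,190,375,240,10,[],"scene","pics/p3.png")
E
```

```text
0.092 [ 0.4861 -0.0685  0.0921] [3.3859 2.3242 1.9782] 0.022491852633183942 12.2833
0.09 [ 0.4859 -0.0685  0.0898] [3.9841 2.1158 1.1166] 0.02280372661854672 12.6333
0.088 [ 0.486  -0.0685  0.0878] [ 4.4871  1.7427 -0.4021] 0.02289882854897995 12.9833
0.0865 [ 0.4861 -0.0686  0.0876] [ 0.8009  2.4581 12.4659] 0.022535731914729688 13.3333
0.085 [ 0.4863 -0.0686  0.0875] [-3.4071  4.4211 26.4087] 0.023021889265802255 13.6833
0.083 [ 0.4864 -0.0686  0.0874] [-10.3463   6.4431  43.7854] 0.022443084515187915 14.0333
```

View pics/p3.png

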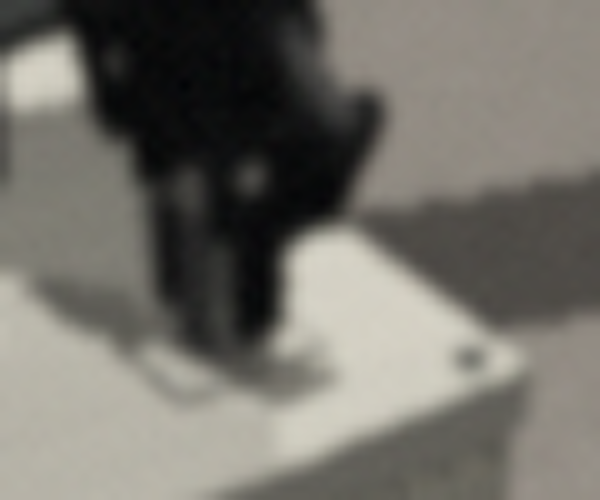

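The foot bottoms out hard at TCP z 0.0874, so its underside is at 0.0437 against the expected floor of 0.044. The picture shows the foot level with the deck. Releasing.

```bash
python3 - <<'E'
from h import *
movel([.4857,-.0685,.0868],q(.109),speed=.05)
move_gripper(.05); print(read_finger_gap(),read_eef_pos())
movel([.4857,-.0685,.20],speed=.2)
print(read_time_s())
move_ptp([.43,-.18,.25],q(-.4))
print(read_time_s(),read_eef_pos())
for c in ("top","scene"): cv2.imwrite(f"pics/p4{c}.png",read_camera(c)[:,:,::-1])
a=cv2.imread("pics/p4top.png")[220:340,300:420];b=cv2.imread("pics/p4scene.png")[150:270,270:390]
cv2.imwrite("pics/p4c.png",cv2.resize(np.hstack([a,b]),None,fx=3.3,fy=3.3,interpolation=2))
crop(cv2.imread("pics/p4scene.png"),315,190,375,240,10,[],"scene","pics/p4.png")
E
```

```text
0.05018142075673068 [ 0.484  -0.0691  0.0859]
15.475
16.075 [ 0.429  -0.1798  0.249 ]
```

View pics/p4c.png

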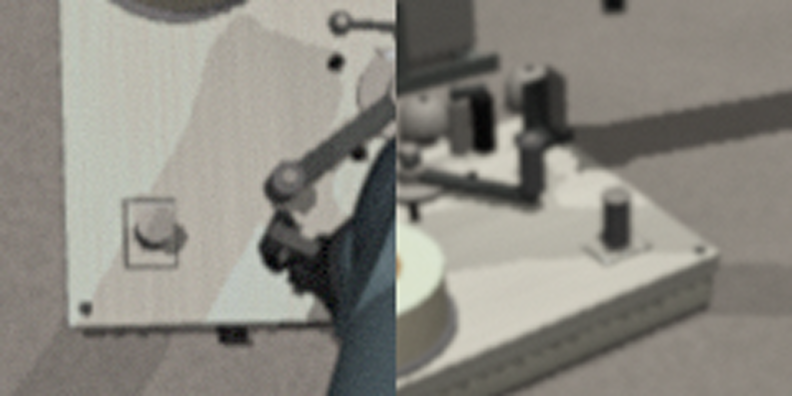

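View pics/p4.png

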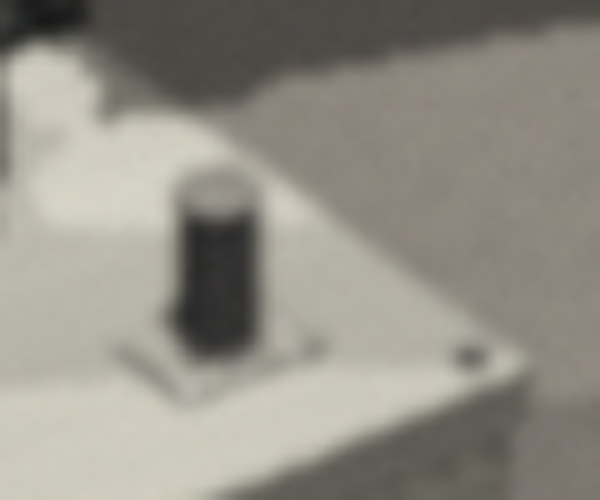

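The idler stands upright and flush in the pocket (scene about (335,221)), let go. Next, the plan for the tensioner: hold its freely turning roller between the pads, jaws along the arc, and swing it.

```bash
cat >> h.py <<'E'
pv=np.array([.602,-.2467]); TH0=np.radians(131.3)
def wp(s,z=.115,r=.12):
    th=TH0-s; return [*(pv+r*np.array([np.cos(th),np.sin(th)])),z], q(th-np.pi)
E
python3 - <<'E'
from h import *
print(read_qpos())
for s in (0,.3,.5,.72): print(wp(s)[0],inverse_kinematics(*wp(s)))
move_ptp(*wp(0,z=.22)); print(read_eef_pos(),read_qpos(),read_time_s())
movel(wp(0)[0],speed=.12)
print(read_eef_pos(),read_ft_force(),read_time_s())
for c in ("top","scene"): cv2.imwrite(f"pics/t1{c}.png",read_camera(c)[:,:,::-1])
a=cv2.imread("pics/t1top.png")[190:310,340:460];b=cv2.imread("pics/t1scene.png")[140:260,240:360]
cv2.imwrite("pics/t1c.png",cv2.resize(np.hstack([a,b]),None,fx=3.3,fy=3.3,interpolation=2))
E
```

```text
[-0.9822 -0.0241  1.3075  2.0652  0.0276  1.0845 -1.6559]
[np.float64(0.5227997998446875), np.float64(-0.1565483039795787), 0.115] [-0.75    0.809   1.3     1.9968 -0.9042  1.0911 -1.4519]
[np.float64(0.5529788066844037), np.float64(-0.13716953571761445), 0.115] [-0.7694  0.8801  1.3145  1.9396 -0.9583  1.1463 -1.7793]
[np.float64(0.5757163108661435), np.float64(-0.1296138450306152), 0.115] [-0.7659  0.9335  1.325   1.8899 -0.9973  1.1893 -1.992 ]
[np.float64(0.601901482282228), np.float64(-0.12670004044059313), 0.115] [-0.7487  0.9951  1.3389  1.8277 -1.0414  1.24   -2.2211]
[ 0.5221 -0.1564  0.219 ] [-0.8541  0.7332  1.4899  1.9218 -0.773   1.2606 -1.5206] 17.0083
[ 0.5233 -0.1569  0.1158] [ 0.8262 -0.3984 -0.6816] 18.0333
```

View pics/t1c.png

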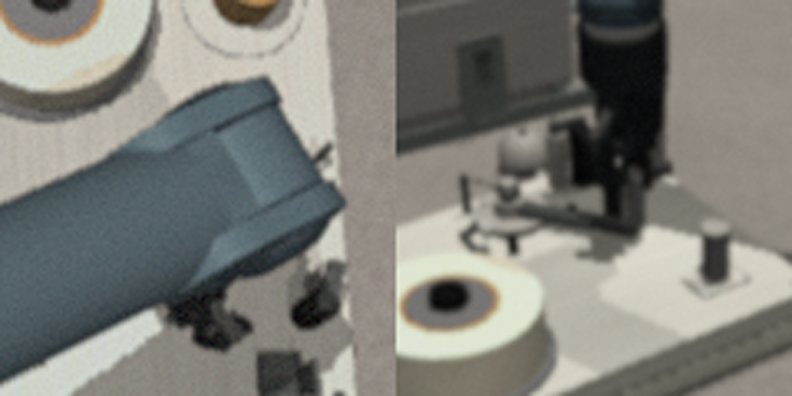

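The fingers straddle the tensioner roller (scene about (310,200)), and there was no contact on the way down. Closing, then swinging along the arc.

```bash
python3 - <<'E'
from h import *
move_gripper(.0,40); print(read_finger_gap(),read_eef_pos(),read_ft_force(),read_time_s())
if .019<read_finger_gap()<.03:
  for s in (.1,.2,.3,.4,.5,.56,.62,.68,.72):
    p,o=wp(s); movel(p,o,speed=.06)
    e=read_eef_pos(); th=np.arctan2(*(e[:2]-pv)[::-1]); f=read_ft_force()
    print(s,"s_act %.3f r %.4f"%(TH0-th,np.linalg.norm(e[:2]-pv)),"tang %.1f rad %.1f z %.1f"%(f[0]*np.sin(th)-f[1]*np.cos(th),f[0]*np.cos(th)+f[1]*np.sin(th),f[2]),"gap %.4f"%read_finger_gap(),read_time_s())
for c in ("top","scene"): cv2.imwrite(f"pics/t2{c}.png",read_camera(c)[:,:,::-1])
a=cv2.imread("pics/t2top.png")[190:310,340:460];b=cv2.imread("pics/t2scene.png")[140:260,240:360]
cv2.imwrite("pics/t2c.png",cv2.resize(np.hstack([a,b]),None,fx=3.3,fy=3.3,interpolation=2))
E
```

```text
0.022976332328420234 [ 0.5235 -0.1564  0.1156] [0.2461 1.5531 3.3534] 18.4833
0.1 s_act 0.079 r 0.1198 tang -3.9 rad 1.7 z 6.6 gap 0.0226 18.8333
0.2 s_act 0.177 r 0.1198 tang -4.5 rad 2.4 z 7.4 gap 0.0230 19.1833
0.3 s_act 0.275 r 0.1199 tang -5.1 rad 2.7 z 8.2 gap 0.0229 19.5333
0.4 s_act 0.374 r 0.1200 tang -6.3 rad 3.9 z 8.4 gap 0.0230 19.8833
0.5 s_act 0.473 r 0.1200 tang -6.7 rad 3.4 z 8.2 gap 0.0233 20.2333
0.56 s_act 0.535 r 0.1201 tang -7.1 rad 4.5 z 8.7 gap 0.0228 20.5
0.62 s_act 0.594 r 0.1201 tang -6.9 rad 3.2 z 10.0 gap 0.0229 20.7667
0.68 s_act 0.653 r 0.1201 tang -7.6 rad 3.8 z 8.7 gap 0.0233 21.0333
0.72 s_act 0.693 r 0.1201 tang -7.7 rad 3.0 z 9.2 gap 0.0229 21.2833
```

View pics/t2c.png

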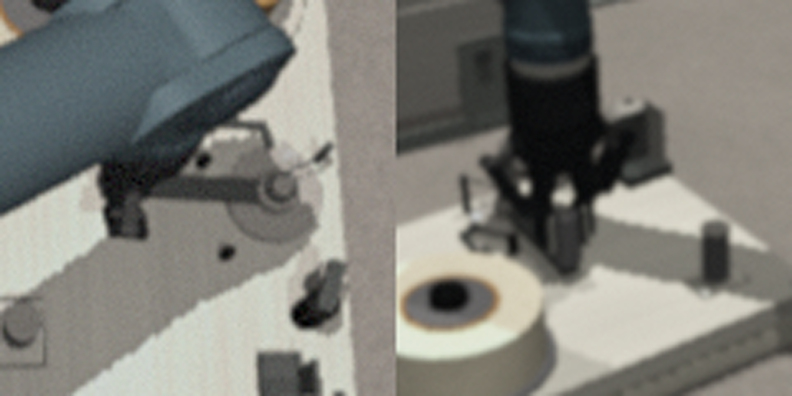

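```bash
python3 - <<'E'
from h import *
pause(.5)
for _ in range(2):
    e=read_eef_pos(); print("s %.3f"%(TH0-np.arctan2(*(e[:2]-pv)[::-1])),read_ft_force(),read_finger_gap(),abs(read_joint_vel()).max(),read_time_s()); pause(.3)
im=read_camera("top")[:,:,::-1]; cv2.imwrite("pics/f.png",im)
crop(im,365,210,455,280,8,[(circ(*pv,.009,.078),(0,0,255)),(np.array([[*pv,.078],[*(pv+.12*np.array([np.cos(TH0-.69),np.sin(TH0-.69)])),.078]]),(0,255,0)),(rect(*pv,0,.002,.002,.06),(255,0,0))],"top","pics/fc.png")
im2=read_camera("scene")[:,:,::-1]; cv2.imwrite("pics/fs.png",im2)
crop(im2,245,180,365,250,6,[],"scene","pics/fcs.png")
E
```

```text
s 0.690 [-7.9168  4.1206  8.2701] 0.023061020255464408 0.0019185274354098323 21.8833
s 0.690 [-7.6052  2.8367  8.8033] 0.02301100453623532 0.0019224421646928003 22.1833
```

View pics/fc.png

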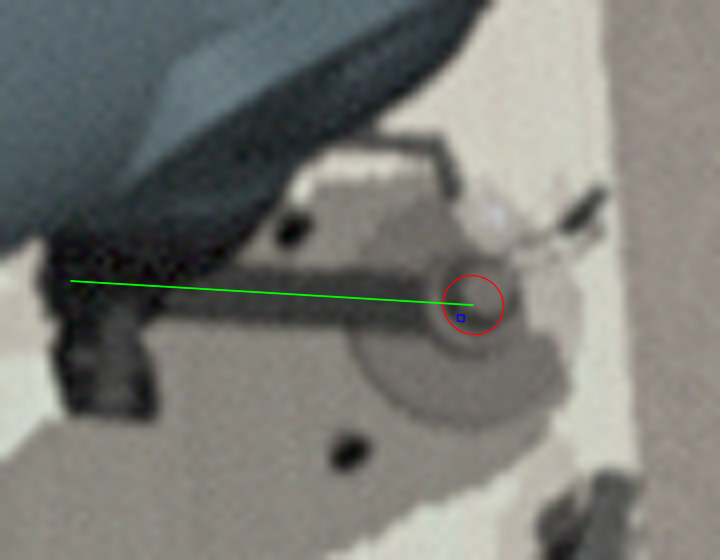

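View pics/fcs.png

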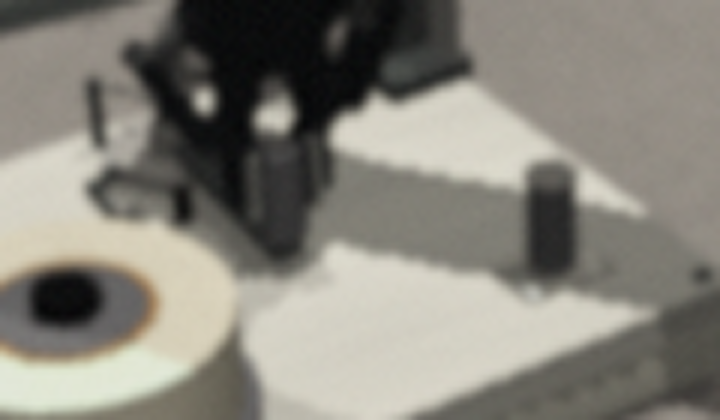

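View pics/f.png

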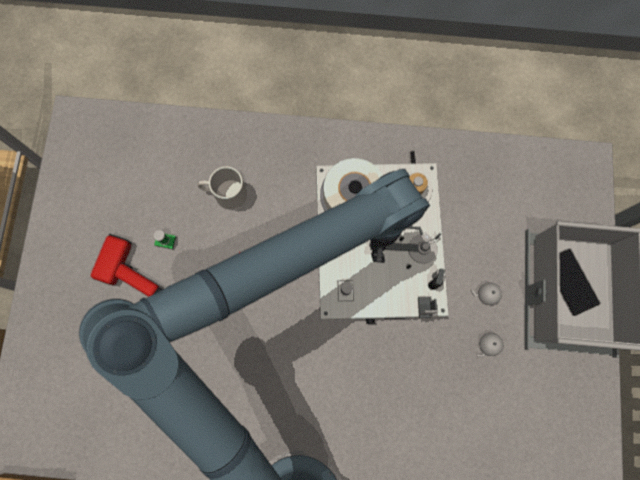

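The bar lies on the drawn 0.69 rad line. The arm is still, with about 7.6 N on the wrist carrying the spring. The idler is upright at (346,288), and the mug, scanner and both bells have not moved. Handing in.

```bash
python3 -c "
from bench import *
print(sign_off(),read_time_s(),read_ft_force())"
```

```text
the job is handed in; nothing more can be done
the job is handed in; nothing more can be done
```

I put the grey and aluminium idler back in the pocket and let go of it. I then swung the tensioner past its click and handed the job in while still holding it there. No verdict was reported.

- **Idler:** I pressed it until it bottomed out hard at about 44 N. Its underside was then at about z = 0.0437, against the expected floor at 0.044. After I let go, the pictures showed it upright and flush with the deck.
- **Tensioner:** I gripped its roller and held it still at about 0.69 rad, beyond the 0.56–0.60 click. About 7.6 N on the wrist was carrying the spring. The last picture shows the bar at that angle.
- **Returned goods:** The mug, scanner and both bells were where they started in the last top picture.
- **Not confirmed:** I could not read the pawl joint, so I infer that it dropped from the arm angle. The scene camera put things 2–3 mm off from the top camera, so I aligned the idler by comparing it with the pocket in the same picture. While I held the roller, about 9 N of upward force also showed on the wrist. It had no visible effect, and I took it to come from the grip closing.

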